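# Open the tea kitchen's serving hatch to the mark

## Robot

A 6-joint arm with a two-finger parallel gripper is mounted at the origin on the work surface. World frame = base frame: x ahead of the robot, y to its left, z up, the work surface at z = 0. Lengths are in m, angles in degrees, forces in N, time in s.
With the tool pointing down it reaches from about 0.35 to 0.875 m from the base axis. Payload 4.2 kg.
Tool frame: the origin (TCP) lies midway between the tips of the shut fingers; the grasp point (between the pads) lies 19 mm behind it (hold_point_z is the z of the grasp point in the tool frame, in m); z points along the fingers, y is the direction in which the jaws open and shut (so a half turn about z gives the same grasp; the last joint's range is limited). The gripper opens to 87 mm and grips with 3 to 60 N. Pads are 19 mm wide; open, the fingers measure 117 mm over their backs; the gripper's body (75 mm by 190 mm) begins 51 mm behind the grasp point.
Start: joints at [-50.844, 22.042, 0.453, 0, -68.411, -14.817], TCP at [0.258, -0.569, 0.223] pointing down, gripper open.
Joint ranges: [-179.83, 179.83], [-69.29, 118.12], [-61.27, 80.66], [-181.25, 117.63], [-171.15, -9.14], [-177.46, 177.46]. Speed limits (degrees/s): [159.86, 159.86, 180, 180, 180, 180].

## Interface

Orientations are given as a 3x3 rotation matrix whose columns are the frame's x, y, z axes.
In Python, from station import * gives the robot as it stands. The module is installed in compiled form; this text tells all that it offers.
- The arm moves only by the tool jog_arm, never from a script. Its argument "moves" is a list of rows, each a list of 7 numbers: the closure, from -1 (fully open) to 1 (shut), then the shift along the tool's x, y, z in m, then the turn, a rotation vector about the tool's x, y, z in rad. In form: [[gripper, x, y, z, wx, wy, wz], ...]. A call has exactly 10 rows; each row is the pose to reach, as a shift and turn from the pose commanded when the call began, along the tool's axes at that moment; what a row does not reach only later rows make up. A row lasts 1/12 s, in which the tool goes at most 41.7 mm and 7.16 degrees, less where a joint would pass 70% of its speed; a pose out of reach is approached as far as the arm can. A call with a gripper value outside its range is refused whole. The fingers move at their own pace and stop on an object; the grip force is fixed at half the most. Time passes only in rows, so rows that repeat a pose let the fingers close, or fill a call up. It gives the time, the measured TCP pose, the force and the opening at its end, in the units of the state.
- sense(): the state, without advancing time (a new reading comes with each control period).
- capture(name): name is "scene" or "top" or "wrist"; returns a dict with "frame" (384x512x3 uint8, red, green, blue), "fov_y" (degrees; the focal length in pixels is half the picture's height over the tangent of half this angle, whatever the lens; pixels are square), "cx", "cy" (the principal point, pixels), "world_from_camera" (4x4, takes a point from camera to world coordinates). Camera axes: x right, y down, z forward; pixel columns grow to the right and rows downward; lengths in m; the calibration is good to about 2 mm. The wrist camera is an equidistant fisheye: a pixel r from the principal point sees the ray r / f radians off the axis. A picture is of the moment at which its call begins. There is no depth.
- finish_job(): hands the job in, once; it reports no verdict.
The state is a dict: "time_s": time; "joints": joint angles; "joint_velocities": joint speeds; "effort": joint torques, N m; "tcp_pos": TCP position; "ee_rot": TCP orientation; "wrist_force": force on the tool from outside, world axes, zero at the start; "moment": the same for the moment, N m; "gripper_width": opening from 0.0 (shut) to 1.0 (fully open).
Only numpy, scipy, OpenCV 4.12 (cv2) and the standard library are available. Lean on these libraries where they do the work, as an engineer would, in place of code of your own. Each camera call takes 0.05 s, during which the arm holds its last target.

## Task

Open the serving hatch: with your fingertips beneath the lip of the sliding window, push the window up until its bottom edge is level with the points of the two height clips on the side posts, then take your hand away and leave it standing there. Do not grip or pinch the lip, and leave the tea glass, the sugar jar and the milk pot standing where they are.

Things in the scene. Friction and masses are not known exactly. Their poses are not given: they have to be found in the camera images.
- hatch: fixed serving hatch: white plinth 50 mm thick (x), 440 wide, 110 high; on it two aluminium posts 50 x 40 mm, 360 mm apart, up to a header at 550 to 590; fixed glass in the upper 220 mm; a 37 mm counterweight channel outside the -y post. Origin: centre of its underside; x from the robot's side through the hatch (robot-side faces at x = -25 mm), y along it to the left, z up
- sash (a joint): height of the sliding window above closed, m: 0 closed (bottom edge 111 mm above the counter, on the plinth), up to 0.21. Glazed aluminium frame 356 mm wide, 200 high, 16 thick; counterweighted, rubbing lightly: 1 to 6 N move it either way and it stays where it is left. Starts 0 to 30 mm open
- lip (a point): middle of the lower front edge of the steel lip on the window's bottom edge: 260 mm long (y), 8 thick, standing out 62 mm toward the robot, its underside level with the window's bottom edge, free space below; fingertips 5 to 15 mm in under the edge are enough; on top a black strip 6 mm thick, set back 8 mm (fingers on strip and lip at once = pinching). x toward the window (plinth's face 57 mm on), y left, z up
- mark: height mark: two black clips, 24 mm high, one around each post, projecting 8 mm in front and behind, each with a pointed tongue toward the opening; both points are at one height, the middle of the clips. Origin: midway between the clips, at the points' height; axes as the hatch's. The window is right when lip is as high as this
- tea_glass: waisted amber tea glass on a white saucer, 95 mm high, saucer 90 mm across, loose; origin: centre of its underside
- sugar_jar: clear jar with a steel cap, 100 mm high, 70 mm across, loose; origin: centre of its underside
- milk_pot: small round steel pot with a red knob, 93 mm high, 72 mm across, with a red handle standing out to 70 mm from its axis, loose; origin: centre of its underside
Mind the look-alikes: they are no part of the job. Leave any green look-alike of the tea_glass alone. Leave any purple look-alike of the milk_pot alone.

How it is judged (in metres and radians):
On the way:
1. the fingers push the window up from beneath its lip (raised past 45 mm while they press on the lip) (contact force between the fingers and sash_c0 above 0.5 N and value of joint sash above 0.045 m), for 0.1 s.
At the end, for the whole second after the job is handed in: The window stands still with its bottom edge within 8 mm of the height of the clips' points, and the tea glass, sugar jar and milk pot stand upright within 30 mm of where they were (z of lip in the frame of mark between -0.008 and 0.008 m and velocity of joint sash between -0.005 and 0.005 m/s and angle between each of tea_glass, sugar_jar, milk_pot's own z axis and vertical below 0.2 rad and distance of each of tea_glass, sugar_jar, milk_pot from where it was at the start of the episode below 0.03 m); the robot touches nothing.
It fails at once if the lip is pinched: fingers press on its top and on its underside or front at once (contact force between the fingers and sash_c0 above 1 N and contact force between the fingers and sash_c1 above 1 N).
It fails at once if the tea glass, sugar jar or milk pot is lifted, knocked over or shifted by more than 30 mm (distance of any of tea_glass, sugar_jar, milk_pot from where it was at the start of the episode above 0.03 m or angle between any of tea_glass, sugar_jar, milk_pot's own z axis and vertical above 0.5 rad).
It also fails if it takes over 48 s, if anything falls off the work surface, if the arm or the gripper's body presses on something with over 40 N, if the wrist force passes 120 N, or if a joint passes its speed limit or range.

## Working session

There is one attempt and no reset: what is moved stays moved. The work goes in short steps, Python scripts to look and compute and a tool call to move; the robot and the scene stay as the last step left them, time stands still between calls to the robot, and variables do not carry over. Pictures are saved under pics/ and viewed, and the job is handed in when it is done.

Besides the shell and the picture viewer there is one more tool, called by a JSON object that holds its "op" and its "data", one argument or row to a line. jog_arm: Moves the arm, as the interface text tells. Its arguments: {"type":"object","properties":{"moves":{"type":"array"}},"required":["moves"]}

```bash
mkdir -p pics
python3 - <<'E'
from station import *
import cv2
for n in ["scene","top","wrist"]:
    c=capture(n); cv2.imwrite(f"pics/{n}0.png",c["frame"][:,:,::-1]); print(n,c["fov_y"],c["cx"],c["cy"]); print(c["world_from_camera"].round(4).tolist())
s=sense(); print(s)
E
```

```text
scene 49.26735094218586 256.0564381930734 190.54469900219073
[[-0.9772, 0.1985, -0.0751, 0.6654], [0.212, 0.8976, -0.3865, 0.4119], [-0.0093, -0.3936, -0.9192, 1.2694], [0.0, 0.0, 0.0, 1.0]]
top 49.46387729159825 256.34963985594993 196.07081295967782
[[0.0125, -0.9911, 0.1327, 0.4595], [-0.9999, -0.0123, 0.0023, -0.0399], [-0.0006, -0.1327, -0.9912, 1.1844], [0.0, 0.0, 0.0, 1.0]]
wrist 65.70646984690485 254.9399513238751 189.925526398213
[[-0.4118, 0.8793, 0.2394, 0.192], [0.9113, 0.3969, 0.1098, -0.5979], [0.0015, 0.2634, -0.9647, 0.3839], [0.0, 0.0, 0.0, 1.0]]
{'time_s': 0.15, 'joints': array([-5.08439256e+01,  2.20817330e+01,  3.98641871e-01, -1.96307324e-02,
       -6.84132904e+01, -1.48188712e+01]), 'joint_velocities': array([-0.08161324, -0.21098942,  0.18891689,  0.16597631, -0.05368891,
       -0.03433696]), 'effort': array([-4.57402666e-04, -3.91051841e+01,  1.87587136e+01,  4.22240987e+00,
        1.23855341e-02, -1.48162376e-04]), 'tcp_pos': array([ 0.2574104 , -0.56903052,  0.22170781]), 'ee_rot': array([[-9.11187881e-01, -4.11990268e-01, -8.15127196e-04],
       [-4.11991056e-01,  9.11186645e-01,  1.50555988e-03],
       [ 1.22456996e-04,  1.70767303e-03, -9.99998534e-01]]), 'wrist_force': array([-0.28891472, -0.06806901, -0.7103573 ]), 'moment': array([-0.01201011, -0.0087741 ,  0.01258521]), 'gripper_width': 0.9993272587342301}
```

View pics/scene0.png

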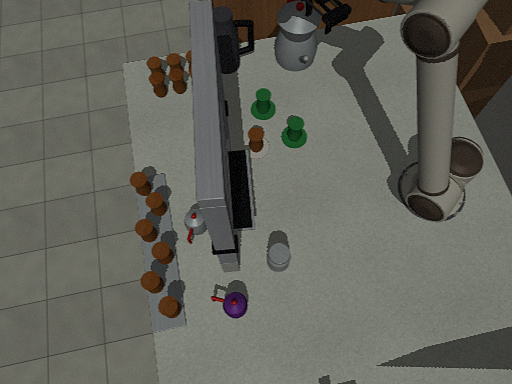

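View pics/top0.png

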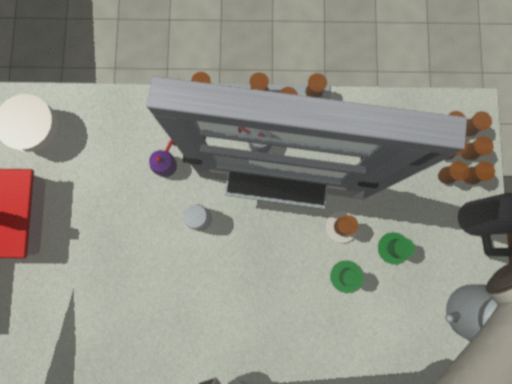

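View pics/wrist0.png

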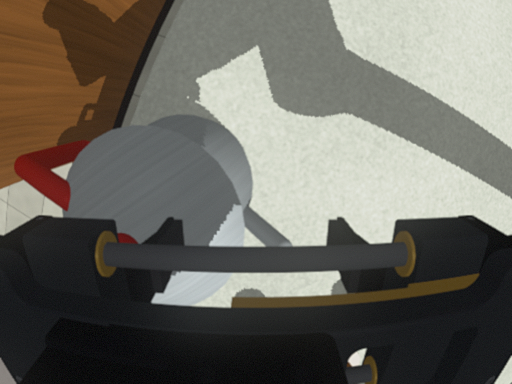

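Run:
```python
import cv2
t=cv2.imread("pics/top0.png"); s=cv2.imread("pics/scene0.png")
cv2.imwrite("pics/topc.png",cv2.resize(t[70:270,140:480],None,fx=2.35,fy=2.35,interpolation=cv2.INTER_CUBIC))
cv2.imwrite("pics/scenec.png",cv2.resize(s[90:300,170:320],None,fx=2.8,fy=2.8,interpolation=cv2.INTER_CUBIC))
```

```text
(no output)
```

View pics/topc.png

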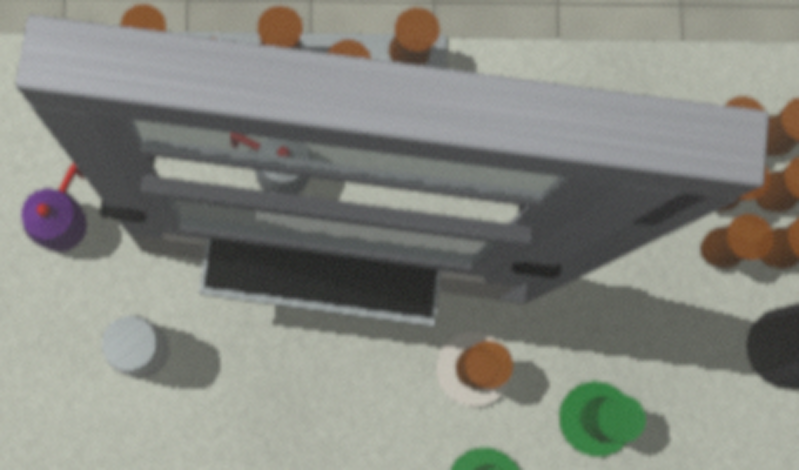

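View pics/scenec.png

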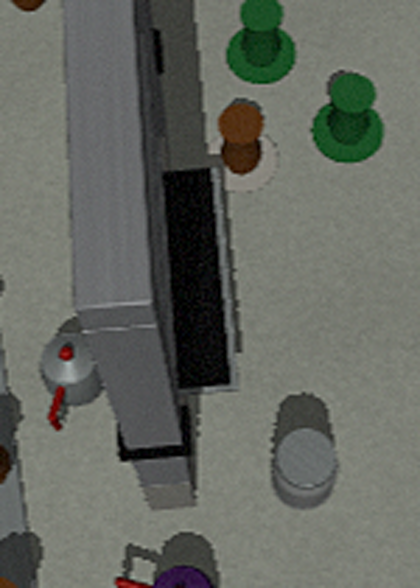

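```bash
cat > h.py <<'E'
import numpy as np
K={"scene":(49.26735094218586,256.0564,190.5447,[[-0.9772,0.1985,-0.0751,0.6654],[0.212,0.8976,-0.3865,0.4119],[-0.0093,-0.3936,-0.9192,1.2694],[0,0,0,1]]),
"top":(49.46387729159825,256.3496,196.0708,[[0.0125,-0.9911,0.1327,0.4595],[-0.9999,-0.0123,0.0023,-0.0399],[-0.0006,-0.1327,-0.9912,1.1844],[0,0,0,1]])}
def ray(cam,u,v):
    f,cx,cy,T=K[cam];T=np.array(T);F=192/np.tan(np.radians(f/2))
    d=T[:3,:3]@np.array([(u-cx)/F,(v-cy)/F,1]);return T[:3,3],d/np.linalg.norm(d)
def onz(cam,u,v,z):
    o,d=ray(cam,u,v);return o+d*(z-o[2])/d[2]
def tc(a,b):return 140+a/2.35,70+b/2.35
def sc(a,b):return 170+a/2.8,90+b/2.8
def tri(r1,r2):
    (a,b),(c,d)=r1,r2;A=np.stack([b,-d],1);s=np.linalg.lstsq(A,c-a,rcond=None)[0];p=a+b*s[0];q=c+d*s[1];return (p+q)/2,np.linalg.norm(p-q)
E
python3 - <<'E'
from h import *
for n,t,s in [("lipL front top",(204,291),(236,388)),("header L fronttop",(20,88),(152,303)),("clipR?L",(145,218),(188,452)),("tea top",(486,365),(241,122)),("jar top",(132,345),(306,457))]:
    p,e=tri(ray("top",*tc(*t)),ray("scene",*sc(*s)));print(n,p.round(3),round(e,4))
for z in (.11,.12,.13,.14,.15):
    a=onz("top",*tc(204,291),z);b=onz("top",*tc(434,320),z);print(z,a.round(3),b.round(3),np.linalg.norm(a-b).round(4))
a=onz("top",*tc(20,88),.59);b=onz("top",*tc(764,185),.59);print("hdr",a,b,np.linalg.norm(a-b),np.degrees(np.arctan2(b[0]-a[0],-(b[1]-a[1]))))
print("saucer",onz("top",*tc(473,372),.005),"jar",onz("top",*tc(132,345),.1))
E
```

```text
lipL front top [0.604 0.041 0.115] 0.0068
header L fronttop [0.669 0.125 0.585] 0.0044
clipR?L [0.671 0.105 0.158] 0.0186
tea top [ 0.529 -0.271  0.108] 0.0023
jar top [0.547 0.121 0.09 ] 0.0041
0.11 [0.608 0.04  0.11 ] [ 0.579 -0.215  0.11 ] 0.256
0.12 [0.607 0.039 0.12 ] [ 0.578 -0.213  0.12 ] 0.2536
0.13 [0.605 0.038 0.13 ] [ 0.577 -0.212  0.13 ] 0.2513
0.14 [0.604 0.037 0.14 ] [ 0.576 -0.21   0.14 ] 0.2489
0.15 [0.603 0.037 0.15 ] [ 0.575 -0.208  0.15 ] 0.2465
hdr [0.66951519 0.12283501 0.59      ] [ 0.61262483 -0.34249615  0.59      ] 0.4687959064694209 -6.970265302852245
saucer [ 0.52852662 -0.27820715  0.005     ] jar [0.54817508 0.11883822 0.1       ]
```

{"op": "jog_arm", "data": {
  "moves": [
    [1,0,0,-0.04,0,0,0],
    [1,0,0,-0.08,0,0,0],
    [1,-0.02,0.025,-0.1,0,0,0],
    [1,-0.04,0.05,-0.12,0,0,0],
    [1,-0.066,0.08,-0.12,0,0,0],
    [1,-0.092,0.11,-0.12,0,0,0],
    [1,-0.118,0.14,-0.12,0,0,0],
    [1,-0.144,0.17,-0.12,0,0,0],
    [1,-0.17,0.2,-0.12,0,0,0],
    [1,-0.19,0.23,-0.12,0,0,0]
  ]
}}

```text
time_s: 0.98
tcp_pos: [0.3362, -0.2796, 0.3422]
ee_rot: [[-0.911, -0.412, 0.0], [-0.412, 0.911, 0.0], [-0.0, 0.0, -1.0]]
wrist_force: [1.7, 0.6, 0.8]
gripper_width: 0.326
```

Run:
```python
from station import *
s=sense()
for k in("time_s","joints","tcp_pos","ee_rot"):print(k,s[k].tolist() if k!="time_s" else s[k])
```

```text
time_s 0.9833
joints [-18.3268615406199, -0.7814076233068471, -11.256097019684315, -0.021833457586719045, -79.53176366012546, -47.32390688020985]
tcp_pos [0.3361654373924804, -0.2795684028440189, 0.34224188368391734]
ee_rot [[-0.9110778966091415, -0.4122342370435873, 1.0924921394490054e-05], [-0.41223420164332125, 0.9110778287366316, 0.00039112662710191954], [-0.00017118924037399594, 0.00035184319847878024, -0.9999999234503009]]
```

```bash
cat > kin.py <<'E'
import numpy as np
from scipy.spatial.transform import Rotation as R
from scipy.optimize import least_squares
L1,L2,D=.564,.4217,.1595
LIM=np.array([[-179.83,179.83],[-69.29,118.12],[-61.27,80.66],[-181.25,117.63],[-171.15,-9.14],[-177.46,177.46]])
LT=.31
def fk(q,LT=None,full=False):
    LT=LT or globals()['LT'];h=LT-.1451
    q1,q2,q3,q4,q5,q6=np.radians(q)
    z1=R.from_euler('z',q1)
    elb=z1.apply([L1*np.sin(q2),-D,h+L1*np.cos(q2)])
    F=z1*R.from_euler('y',-(q3-q2))
    w=elb+F.apply([L2,0,0])
    T=F*R.from_euler('x',-q4)*R.from_euler('y',-q5)*R.from_euler('x',-q6)
    p=w+T.apply([LT,0,0])
    # tool frame: z=T x ; at j6=0 down: tool x yaw=j1-90 => tool x = -y(T) ; y=z x x
    M=T.as_matrix();z=M[:,0];x=-M[:,1];y=np.cross(z,x)
    Rt=np.stack([x,y,z],1)
    return (p,Rt,elb,w) if full else (p,Rt)
def ik(p,Rt,q0,LT=None,w=.3):
    f=lambda q:np.r_[(lambda a:np.r_[a[0]-p,w*(a[1]-Rt).ravel()])(fk(q,LT))]
    r=least_squares(f,np.clip(q0,LIM[:,0]+.01,LIM[:,1]-.01),bounds=(LIM[:,0],LIM[:,1]),x_scale=30)
    return r.x,np.abs(r.fun).max()
E
python3 - <<'E'
from kin import *
for q in ([-50.8439,22.0817,.39864,-.01963,-68.4133,-14.8189],[-18.32686,-.7814,-11.2561,-.0218,-79.5318,-47.3239]):
    p,M=fk(q);print(p.round(4),M.round(4).tolist())
xa=np.array([.9926,-.1214,0]);ya=np.array([.1214,.9926,0]);Z=np.array([0,0,1.])
rng=np.random.default_rng(0)
for lt in (.27,.31,.35):
  for el in (0,-15,-30):
    for yaw in (-40,-20,0,20,40):
      zt=np.cos(np.radians(el))*(np.cos(np.radians(yaw))*xa+np.sin(np.radians(yaw))*ya)+np.sin(np.radians(el))*Z
      out=[]
      for up in (1,-1):
        xt=up*(Z-zt*(Z@zt));xt/=np.linalg.norm(xt)
        Rt=np.stack([xt,np.cross(zt,xt),zt],1)
        p=np.array([.593,-.087,.105])+.01*xa
        best=None
        for k in range(12):
          q0=np.array([rng.uniform(-40,60),rng.uniform(0,90),rng.uniform(-60,0),rng.choice([-170,-90,60,110]),rng.uniform(-150,-20),rng.uniform(-150,150)])
          q,e=ik(p,Rt,q0,lt)
          if e<2e-3:
            out.append((up,*q.round(0).astype(int), *fk(q,lt,True)[3].round(2)))
      print(lt,el,yaw,sorted(set(out)))
E
```

```text
[ 0.2574 -0.5685  0.2217] [[-0.9112, -0.412, -0.0008], [-0.412, 0.9112, 0.0015], [0.0001, 0.0017, -1.0]]
[ 0.3362 -0.2793  0.3422] [[-0.9111, -0.4122, 0.0], [-0.4122, 0.9111, 0.0004], [-0.0002, 0.0004, -1.0]]
0.27 0 -40 [(-1, np.int64(36), np.int64(45), np.int64(-45), np.int64(97), np.int64(-90), np.int64(91), np.float64(0.42), np.float64(0.11), np.float64(0.1)), (-1, np.int64(36), np.int64(45), np.int64(-45), np.int64(97), np.int64(-90), np.int64(91), np.float64(0.42), np.float64(0.11), np.float64(0.11)), (1, np.int64(36), np.int64(45), np.int64(-45), np.int64(97), np.int64(-90), np.int64(-89), np.float64(0.42), np.float64(0.11), np.float64(0.1)), (1, np.int64(36), np.int64(45), np.int64(-45), np.int64(97), np.int64(-90), np.int64(-89), np.float64(0.42), np.float64(0.11), np.float64(0.11))]
0.27 0 -20 []
0.27 0 0 []
0.27 0 20 [(-1, np.int64(2), np.int64(45), np.int64(-54), np.int64(-169), np.int64(-99), np.int64(92), np.float64(0.34), np.float64(-0.15), np.float64(0.11)), (1, np.int64(2), np.int64(45), np.int64(-54), np.int64(-169), np.int64(-99), np.int64(-88), np.float64(0.34), np
[... 9936 characters left out ...]
64(-86), np.float64(0.33), np.float64(0.05), np.float64(0.28))]
0.35 -30 0 []
0.35 -30 20 [(-1, np.int64(1), np.int64(29), np.int64(-56), np.int64(-167), np.int64(-55), np.int64(89), np.float64(0.31), np.float64(-0.16), np.float64(0.28)), (1, np.int64(1), np.int64(29), np.int64(-56), np.int64(-167), np.int64(-55), np.int64(-91), np.float64(0.31), np.float64(-0.16), np.float64(0.28))]
0.35 -30 40 [(-1, np.int64(-14), np.int64(31), np.int64(-44), np.int64(-125), np.int64(-51), np.int64(76), np.float64(0.35), np.float64(-0.25), np.float64(0.28)), (1, np.int64(-14), np.int64(31), np.int64(-44), np.int64(-125), np.int64(-51), np.int64(-104), np.float64(0.35), np.float64(-0.25), np.float64(0.28))]
```

```bash
cat >> kin.py <<'E'
xa=np.array([.9926,-.1214,0]);ya=np.array([.1214,.9926,0]);Z=np.array([0,0,1.])
def orient(el,yaw,up=1):
    el,yaw=np.radians([el,yaw])
    zt=np.cos(el)*(np.cos(yaw)*xa+np.sin(yaw)*ya)+np.sin(el)*Z
    xt=up*(Z-zt*(Z@zt));xt/=np.linalg.norm(xt)
    return np.stack([xt,np.cross(zt,xt),zt],1)
def rel(p0,R0,p,Rt):
    return np.r_[R0.T@(p-p0),R.from_matrix(R0.T@Rt).as_rotvec()]
E
cat > plan.py <<'E'
from kin import *
q0=np.array([-18.327,-.781,-11.256,-.02,-79.532,-47.324])
for yaw in (15,20,25):
  for back,z in ((.16,.22),(.2,.25),(.12,.2)):
    p=np.array([.593,-.087,0])-back*np.array([.974,.225,0])+[0,0,z]
    q,e=ik(p,orient(-10,yaw),[5,30,-50,-165,-80,-88]);print(yaw,back,z,q.round(1),round(e,4))
E
python3 plan.py
```

```text
15 0.16 0.22 [ -19.    11.3  -61.3 -144.9  -62.4 -101.1] 0.0393
15 0.2 0.25 [ -25.     2.3  -61.3 -135.2  -56.6 -109.6] 0.0379
15 0.12 0.2 [ -12.3   18.3  -61.3 -154.4  -68.1  -95.4] 0.0336
20 0.16 0.22 [ -22.    14.7  -61.3 -138.6  -67.3 -100.1] 0.0304
20 0.2 0.25 [ -28.2    6.5  -61.3 -129.7  -62.7 -108. ] 0.0292
20 0.12 0.2 [ -15.4   21.   -61.3 -147.5  -71.9  -94.8] 0.0246
25 0.16 0.22 [ -24.    17.5  -61.3 -133.5  -71.   -98.7] 0.0196
25 0.2 0.25 [ -30.2    9.9  -61.3 -125.2  -67.3 -106. ] 0.0186
25 0.12 0.2 [ -17.6   23.1  -61.3 -141.8  -74.9  -93.8] 0.0144
```

```bash
cat > plan.py <<'E'
from kin import *
import sys
for el in (0,-10):
 for yaw in (20,30,40):
  for back,z in ((-.012,.1),(-.012,.25),(.03,.1),(.06,.1),(.06,.2),(.06,.3),(.12,.3),(.12,.4)):
    Rt=orient(el,yaw)
    p=np.array([.596,-.06,0])-back*xa+[0,0,z]
    q,e=ik(p,Rt,[5,30,-50,-165,-80,-88]);print(el,yaw,back,z,q.round(0),round(e,4),fk(q,None,True)[3].round(2))
E
python3 plan.py
```

```text
0 20 -0.012 0.1 [   5.   55.  -59. -172. -114.  -87.] 0.0 [ 0.31 -0.13  0.1 ]
0 20 -0.012 0.25 [   5.   26.  -58. -172.  -85.  -91.] 0.0 [ 0.31 -0.13  0.25]
0 20 0.03 0.1 [   4.   58.  -61. -168. -120.  -84.] 0.0162 [ 0.28 -0.14  0.09]
0 20 0.06 0.1 [   1.   60.  -61. -162. -121.  -81.] 0.0331 [ 0.27 -0.16  0.08]
0 20 0.06 0.2 [  -0.   35.  -61. -164.  -95.  -88.] 0.0377 [ 0.28 -0.16  0.21]
0 20 0.06 0.3 [   5.   12.  -61. -171.  -72.  -93.] 0.0154 [ 0.25 -0.14  0.31]
0 20 0.12 0.3 [   0.    4.  -61. -162.  -63.  -98.] 0.035 [ 0.21 -0.16  0.35]
0 20 0.12 0.4 [  14.  -15.  -61. -181.  -45.  -89.] 0.004 [ 0.18 -0.12  0.41]
0 30 -0.012 0.1 [  -4.   53.  -53. -152. -104.  -83.] 0.0 [ 0.32 -0.18  0.1 ]
0 30 -0.012 0.25 [  -4.   28.  -52. -153.  -81.  -95.] 0.0 [ 0.32 -0.18  0.25]
0 30 0.03 0.1 [  -4.   55.  -59. -151. -112.  -79.] 0.0 [ 0.28 -0.18  0.1 ]
0 30 0.06 0.1 [  -5.   58.  -61. -148. -115.  -75.] 0.0061 [ 0.26 -0.18  0.1 ]
0 30 0.06 0.2 [  -5.   36.  -61. -150.  -96.  -86.] 0.0089 [ 0.26 -0.18  0.2 ]
0 30 0.06 0.3 [  -3.   16.  -59. -153.  -77.  -97.] 0.0 [ 0.25 -0.17  0.3 ]
0 30
[... 1974 characters left out ...]
 0.12 0.4 [  -2.  -14.  -52. -135.  -36. -124.] 0.0 [ 0.2  -0.16  0.45]
-10 40 -0.012 0.1 [ -11.   43.  -47. -136.  -80.  -90.] 0.0 [ 0.35 -0.23  0.15]
-10 40 -0.012 0.25 [ -11.   22.  -43. -130.  -63. -109.] 0.0 [ 0.35 -0.23  0.3 ]
-10 40 0.03 0.1 [ -11.   44.  -52. -137.  -84.  -86.] 0.0 [ 0.31 -0.22  0.15]
-10 40 0.06 0.1 [ -11.   44.  -56. -136.  -87.  -83.] 0.0 [ 0.28 -0.22  0.15]
-10 40 0.06 0.2 [ -11.   26.  -54. -134.  -74.  -97.] 0.0 [ 0.28 -0.22  0.25]
-10 40 0.06 0.3 [ -11.   11.  -49. -127.  -60. -114.] 0.0 [ 0.28 -0.22  0.35]
-10 40 0.12 0.3 [ -12.    6.  -55. -127.  -61. -113.] 0.0 [ 0.22 -0.21  0.35]
-10 40 0.12 0.4 [ -12.   -6.  -46. -114.  -50. -135.] 0.0 [ 0.22 -0.21  0.45]
```

```bash
cat > plan2.py <<'E'
from kin import *
q0=np.array([-18.327,-.781,-11.256,-.02,-79.532,-47.324])
p=np.array([.596,-.06,0])-.12*xa+[0,0,.3]
q1,e=ik(p,orient(-10,40),[-12,6,-55,-127,-61,-113]);print(q1.round(2),e)
N=30
P=[fk(q0+(q1-q0)*i/N,None,True) for i in range(N+1)]
for i,a in enumerate(P):
    d=0 if i==0 else np.degrees(R.from_matrix(P[i-1][1].T@a[1]).magnitude()); s=0 if i==0 else np.linalg.norm(a[0]-P[i-1][0])
    if i%3==0: print(i,a[0].round(3),a[3].round(2),round(d,2),round(s,3))
print(rel(P[0][0],P[0][1],P[10][0],P[10][1]).round(3))
for i in range(1,11):print(i,rel(P[0][0],P[0][1],P[i][0],P[i][1]).round(3).tolist())
E
python3 plan2.py
```

```text
[ -12.39    6.31  -55.49 -126.93  -61.33 -112.55] 8.997027973633997e-07
0 [ 0.336 -0.279  0.342] [ 0.34 -0.28  0.65] 0 0
3 [ 0.343 -0.207  0.313] [ 0.34 -0.28  0.62] 5.27 0.025
6 [ 0.349 -0.14   0.299] [ 0.34 -0.27  0.58] 5.46 0.022
9 [ 0.359 -0.081  0.297] [ 0.33 -0.26  0.54] 5.65 0.019
12 [ 0.371 -0.034  0.303] [ 0.32 -0.26  0.51] 5.82 0.015
15 [ 0.388 -0.001  0.313] [ 0.31 -0.25  0.48] 5.96 0.012
18 [0.408 0.017 0.323] [ 0.3  -0.24  0.45] 6.09 0.009
21 [0.43  0.021 0.33 ] [ 0.28 -0.24  0.42] 6.18 0.007
24 [0.451 0.01  0.329] [ 0.26 -0.23  0.4 ] 6.25 0.008
27 [ 0.468 -0.013  0.319] [ 0.24 -0.22  0.37] 6.28 0.011
30 [ 0.477 -0.045  0.3  ] [ 0.22 -0.21  0.35] 6.29 0.014
[-0.113  0.185  0.044 -0.692 -0.196  0.608]
1 [-0.012, 0.021, 0.011, -0.067, -0.033, 0.049]
2 [-0.024, 0.042, 0.021, -0.135, -0.064, 0.102]
3 [-0.036, 0.063, 0.029, -0.203, -0.091, 0.156]
4 [-0.047, 0.083, 0.035, -0.272, -0.115, 0.214]
5 [-0.058, 0.103, 0.04, -0.342, -0.136, 0.274]
6 [-0.07, 0.122, 0.043, -0.412, -0.154, 0.336]
7 [-0.081, 0.139, 0.045, -0.482, -0.169, 0.401]
8 [-0.091, 0.156, 0.046, -0.552, -0.181, 0.468]
9 [-0.102, 0.171, 0.046, -0.622, -0.19, 0.537]
10 [-0.113, 0.185, 0.044, -0.692, -0.196, 0.608]
```

{"op": "jog_arm", "data": {
  "moves": [
    [1,-0.012,0.021,0.011,-0.067,-0.033,0.049],
    [1,-0.024,0.042,0.021,-0.135,-0.064,0.102],
    [1,-0.036,0.063,0.029,-0.203,-0.091,0.156],
    [1,-0.047,0.083,0.035,-0.272,-0.115,0.214],
    [1,-0.058,0.103,0.04,-0.342,-0.136,0.274],
    [1,-0.07,0.122,0.043,-0.412,-0.154,0.336],
    [1,-0.081,0.139,0.045,-0.482,-0.169,0.401],
    [1,-0.091,0.156,0.046,-0.552,-0.181,0.468],
    [1,-0.102,0.171,0.046,-0.622,-0.19,0.537],
    [1,-0.113,0.185,0.044,-0.692,-0.196,0.608]
  ]
}}

```text
time_s: 1.82
tcp_pos: [0.3626, -0.0654, 0.2984]
ee_rot: [[-0.979, 0.172, 0.11], [0.202, 0.738, 0.643], [0.03, 0.652, -0.758]]
wrist_force: [-1.1, -0.5, -1.0]
gripper_width: 0.008
```

Run:
```python
from station import *
from kin import *
s=sense();print(s["time_s"],s["joints"].round(3).tolist(),s["tcp_pos"].round(4),s["ee_rot"].round(4).tolist())
for lt in np.arange(.24,.4,.02):
    p,M=fk(s["joints"],lt);print(lt.round(2),(p-s["tcp_pos"]).round(4),np.abs(M-s["ee_rot"]).max().round(4))
```

```text
1.8167 [-21.614, 1.497, -11.556, -39.717, -87.737, -75.125] [ 0.3626 -0.0654  0.2984] [[-0.979, 0.172, 0.1096], [0.2017, 0.7385, 0.6434], [0.0297, 0.652, -0.7577]]
0.24 [ 0.0006 -0.0852  0.0833] 0.0
0.26 [ 0.0028 -0.0724  0.0881] 0.0
0.28 [ 0.005  -0.0595  0.0929] 0.0
0.3 [ 0.0071 -0.0466  0.0978] 0.0
0.32 [ 0.0093 -0.0337  0.1026] 0.0
0.34 [ 0.0115 -0.0209  0.1075] 0.0
0.36 [ 0.0137 -0.008   0.1123] 0.0
0.38 [0.0159 0.0049 0.1172] 0.0
0.4 [0.0181 0.0177 0.122 ] 0.0
```

```bash
cat > fit.py <<'E'
from kin import *
data=[([-50.84392,22.08173,.398642,-.01963,-68.41329,-14.81887],[.2574104,-.56903,.2217078]),
([-18.326862,-.7814076,-11.256097,-.021833,-79.531764,-47.323907],[.33616544,-.2795684,.34224188]),
([-21.614,1.497,-11.556,-39.717,-87.737,-75.125],[.3626,-.0654,.2984])]
# params: a, D0, h, L1, e3(perp to forearm), L2, D4, s4z, Lt, o5z
def pos(q,P):
    a,D0,h,L1,e3,L2,D4,o5,Lt=P
    q1,q2,q3,q4,q5,q6=np.radians(q)
    z1=R.from_euler('z',q1);F=z1*R.from_euler('y',-(q3-q2));W=F*R.from_euler('x',-q4);T=W*R.from_euler('y',-q5)
    return z1.apply([a+L1*np.sin(q2),D0,h+L1*np.cos(q2)])+F.apply([L2,0,e3])+W.apply([0,D4,0])+T.apply([Lt,0,o5])
def fit(mask,data=data):
    x0=np.array([0,-.08,.17,.56,0,.42,-.08,0,.3]);m=np.array(mask,bool)
    def f(x):
        P=x0.copy();P[~m]=np.where(np.arange(9)[~m]>=0,[0]*(~m).sum(),0);P[m]=x
        return np.concatenate([pos(q,P)-p for q,p in data])
    r=least_squares(f,x0[m]);P=np.zeros(9);P[m]=r.x
    return P,np.abs(r.fun).max(),np.linalg.svd(r.jac)[1]
if __name__=="__main__":
    for mask in ([0,1,1,1,0,1,1,0,1],[0,1,1,1,0,1,1,1,1],[1,1,1,1,0,1,1,0,1],[0,1,1,1,1,1,1,0,1]):
        P,e,s=fit(mask);print(mask,P.round(4),e,s.min())
E
python3 fit.py
```

```text
[0, 1, 1, 1, 0, 1, 1, 0, 1] [ 0.     -0.      0.1606  0.5649  0.      0.4218 -0.1598  0.      0.3065] 3.5828495727474596e-06 0.2013446003202135
[0, 1, 1, 1, 0, 1, 1, 1, 1] [ 0.     -0.      0.1606  0.5649  0.      0.4218 -0.1598  0.      0.3065] 3.5699711214420837e-06 0.09203132704016888
[1, 1, 1, 1, 0, 1, 1, 0, 1] [ 0.     -0.      0.1606  0.5649  0.      0.4218 -0.1598  0.      0.3065] 3.5699899331720353e-06 0.09740770558580314
[0, 1, 1, 1, 1, 1, 1, 0, 1] [ 0.000e+00 -0.000e+00  1.605e-01  5.648e-01  2.000e-04  4.218e-01
 -1.598e-01  0.000e+00  3.065e-01] 1.696290384878285e-06 0.018925018198315005
```

```bash
python3 - <<'E'
s=open('kin.py').read()
a=s.index('def fk');b=s.index('def ik')
new='''L1,L2,D4,LT,H=.5649,.4218,-.1598,.3065,.1606
def fk(q,LTx=None,full=False):
    q1,q2,q3,q4,q5,q6=np.radians(q)
    z1=R.from_euler('z',q1)
    elb=z1.apply([L1*np.sin(q2),0,H+L1*np.cos(q2)])
    F=z1*R.from_euler('y',-(q3-q2));W=F*R.from_euler('x',-q4)
    w0=elb+F.apply([L2,0,0]);w=w0+W.apply([0,D4,0])
    T=W*R.from_euler('y',-q5)*R.from_euler('x',-q6)
    p=w+T.apply([LT,0,0])
    M=T.as_matrix();z=M[:,0];x=-M[:,1];y=np.cross(z,x)
    Rt=np.stack([x,y,z],1)
    return (p,Rt,elb,w0,w) if full else (p,Rt)
'''
open('kin.py','w').write(s[:a]+new+s[b:])
E
cat > plan.py <<'E'
from kin import *
for el in (0,-10,-20):
 for yaw in (-30,-15,0,15,30):
  for back,z in ((-.01,.1),(-.01,.25),(.06,.1),(.06,.3),(.12,.3)):
    Rt=orient(el,yaw)
    p=np.array([.596,-.07,0])-back*xa+[0,0,z]
    best=min((ik(p,Rt,q0) for q0 in ([-20,40,-50,-165,-80,-88],[0,40,-40,100,-80,-88],[-20,30,-30,-120,-80,-88],[-20,40,-50,-165,-80,88],[0,40,-30,-90,-80,-100])),key=lambda t:t[1])
    q,e=best;f=fk(q,None,True);print(el,yaw,back,z,q.round(0),round(e,4),f[3].round(2),f[4].round(2))
E
python3 plan.py
```

```text
0 -30 -0.01 0.1 [  16.   50.  -61.  118. -103. -109.] 0.0389 [0.27 0.07 0.13] [0.38 0.18 0.08]
0 -30 -0.01 0.25 [ 17.  26. -60. 118. -88. -87.] 0.0451 [0.26 0.08 0.25] [0.38 0.19 0.25]
0 -30 0.06 0.1 [ -27.   64.  -61. -181. -127.  -91.] 0.0585 [ 0.24 -0.12  0.07] [0.31 0.02 0.06]
0 -30 0.06 0.3 [ 17.  15. -61. 118. -81. -77.] 0.0361 [0.23 0.07 0.3 ] [0.34 0.19 0.33]
0 -30 0.12 0.3 [ -35.  -10.  -61. -173.  -46.  -95.] 0.0491 [ 0.13 -0.09  0.39] [0.21 0.05 0.38]
0 -15 -0.01 0.1 [ -22.   56.  -60. -180. -116.  -90.] 0.0 [ 0.26 -0.1   0.1 ] [0.32 0.04 0.1 ]
0 -15 -0.01 0.25 [ -22.   26.  -59. -180.  -85.  -90.] 0.0 [ 0.26 -0.1   0.25] [0.32 0.04 0.25]
0 -15 0.06 0.1 [ -32.   69.  -61. -163. -131.  -79.] 0.021 [ 0.22 -0.13  0.04] [0.27 0.01 0.07]
0 -15 0.06 0.3 [ -29.    9.  -61. -172.  -69.  -93.] 0.0091 [ 0.2  -0.11  0.32] [0.26 0.04 0.31]
0 -15 0.12 0.3 [ -40.   -6.  -61. -155.  -55. -104.] 0.0234 [ 0.14 -0.12  0.37] [0.19 0.03 0.34]
0 0 -0.01 0.1 [ -34.   55.  -52. -152. -105.  -82.] 0.0 [ 0.28 -0.19  0.08] [ 0.3  -0.03  0.1 ]
0 0 -0.01 0.25 [ -34.   24.  -51. -152.  -76.  -97.] 0.0
[... 5461 characters left out ...]
0.1   0.2 ]
-20 15 0.06 0.3 [ -23.   -5.  -29.  -92.  -29. -166.] 0.0 [ 0.31 -0.13  0.55] [ 0.25 -0.1   0.4 ]
-20 15 0.12 0.3 [ -25.  -12.  -34.  -88.  -31. -169.] 0.0 [ 0.25 -0.12  0.55] [ 0.19 -0.1   0.4 ]
-20 30 -0.01 0.1 [ -35.   31.  -27. -107.  -57. -122.] 0.0 [ 0.42 -0.3   0.29] [ 0.34 -0.18  0.2 ]
-20 30 -0.01 0.25 [ -29.   12.  -20.  -91.  -48. -154.] 0.0 [ 0.41 -0.23  0.49] [ 0.34 -0.18  0.35]
-20 30 0.06 0.1 [ -40.   30.  -35. -105.  -61. -116.] 0.0 [ 0.35 -0.3   0.27] [ 0.27 -0.18  0.2 ]
-20 30 0.06 0.3 [ -30.    1.  -24.  -84.  -49. -164.] 0.0 [ 0.34 -0.19  0.55] [ 0.27 -0.18  0.4 ]
-20 30 0.12 0.3 [ -34.   -5.  -29.  -83.  -53. -164.] 0.0 [ 0.28 -0.19  0.55] [ 0.21 -0.17  0.4 ]
```

```bash
cat > plan3.py <<'E'
from kin import *
def path(q0,q1,N,every=1,pr=True):
    P=[fk(q0+(q1-q0)*i/N,None,True) for i in range(N+1)]
    for i in range(1,N+1):
        a=P[i];b=P[i-1]
        d=np.degrees(R.from_matrix(b[1].T@a[1]).magnitude());s=np.linalg.norm(a[0]-b[0])
        print(i,rel(P[0][0],P[0][1],a[0],a[1]).round(3).tolist(),'|',a[0].round(3),a[3].round(2),a[4].round(2),round(d,1),round(s,3))
if __name__=="__main__":
    q0=np.array([-21.614,1.497,-11.556,-39.717,-87.737,-75.125])
    for yaw in (8,):
        p=np.array([.596,-.07,0])-.12*xa+[0,0,.27]
        q1,e=ik(p,orient(-8,yaw),[-41,-8,-45,-117,-46,-136]);print(q1.round(2),e)
        path(q0,q1,20)
E
python3 plan3.py
```

```text
[ -45.91    0.24  -50.33 -120.95  -57.52 -123.37] 1.0811645753672217e-06
1 [0.0, 0.008, 0.016, -0.068, -0.033, 0.083] | [ 0.365 -0.049  0.291] [ 0.39 -0.16  0.62] [ 0.32 -0.26  0.51] 6.4 0.018
2 [-0.0, 0.016, 0.03, -0.137, -0.065, 0.169] | [ 0.369 -0.034  0.286] [ 0.38 -0.17  0.6 ] [ 0.31 -0.25  0.49] 6.6 0.016
3 [-0.002, 0.024, 0.043, -0.206, -0.096, 0.257] | [ 0.373 -0.02   0.282] [ 0.37 -0.18  0.59] [ 0.29 -0.25  0.47] 6.7 0.015
4 [-0.005, 0.033, 0.054, -0.275, -0.127, 0.347] | [ 0.379 -0.008  0.279] [ 0.36 -0.18  0.58] [ 0.28 -0.24  0.45] 6.8 0.014
5 [-0.009, 0.041, 0.063, -0.346, -0.157, 0.439] | [0.385 0.003 0.277] [ 0.36 -0.19  0.56] [ 0.27 -0.23  0.44] 6.9 0.013
6 [-0.014, 0.048, 0.07, -0.417, -0.186, 0.533] | [0.392 0.013 0.276] [ 0.35 -0.19  0.55] [ 0.26 -0.22  0.42] 6.9 0.012
7 [-0.02, 0.055, 0.076, -0.488, -0.215, 0.628] | [0.4   0.02  0.276] [ 0.34 -0.2   0.54] [ 0.25 -0.21  0.41] 7.0 0.011
8 [-0.026, 0.061, 0.08, -0.561, -0.243, 0.724] | [0.408 0.026 0.277] [ 0.33 -0.2   0.53] [ 0.24 -0.2   0.39] 7.1 0.01
9 [-0.034, 0.066, 0.082, -0.635, -0.27, 0.822] | [0.416 0.029 0.2
[... 692 characters left out ...]
4, 1.417] | [0.463 0.008 0.283] [ 0.25 -0.21  0.45] [ 0.19 -0.12  0.33] 7.5 0.011
16 [-0.091, 0.054, 0.064, -1.195, -0.434, 1.516] | [ 0.468 -0.002  0.282] [ 0.24 -0.21  0.44] [ 0.18 -0.11  0.32] 7.6 0.012
17 [-0.098, 0.046, 0.059, -1.283, -0.453, 1.614] | [ 0.473 -0.014  0.281] [ 0.22 -0.2   0.43] [ 0.18 -0.09  0.32] 7.6 0.012
18 [-0.103, 0.035, 0.053, -1.374, -0.471, 1.711] | [ 0.476 -0.027  0.278] [ 0.21 -0.2   0.42] [ 0.18 -0.08  0.32] 7.7 0.013
19 [-0.108, 0.022, 0.047, -1.468, -0.488, 1.806] | [ 0.477 -0.041  0.275] [ 0.2  -0.2   0.41] [ 0.17 -0.07  0.31] 7.7 0.014
20 [-0.111, 0.009, 0.04, -1.565, -0.504, 1.899] | [ 0.477 -0.055  0.27 ] [ 0.19 -0.19  0.4 ] [ 0.17 -0.06  0.31] 7.7 0.016
```

{"op": "jog_arm", "data": {
  "moves": [
    [1,0,0.008,0.016,-0.068,-0.033,0.083],
    [1,0,0.016,0.03,-0.137,-0.065,0.169],
    [1,-0.002,0.024,0.043,-0.206,-0.096,0.257],
    [1,-0.005,0.033,0.054,-0.275,-0.127,0.347],
    [1,-0.009,0.041,0.063,-0.346,-0.157,0.439],
    [1,-0.014,0.048,0.07,-0.417,-0.186,0.533],
    [1,-0.02,0.055,0.076,-0.488,-0.215,0.628],
    [1,-0.026,0.061,0.08,-0.561,-0.243,0.724],
    [1,-0.034,0.066,0.082,-0.635,-0.27,0.822],
    [1,-0.042,0.069,0.083,-0.71,-0.296,0.92]
  ]
}}

```text
time_s: 2.65
tcp_pos: [0.4246, 0.0297, 0.2791]
ee_rot: [[-0.442, 0.604, 0.664], [0.677, -0.26, 0.688], [0.588, 0.754, -0.294]]
wrist_force: [-1.3, 0.1, -0.1]
gripper_width: 0.005
```

```bash
cat > plan4.py <<'E'
from station import *
from plan3 import *
s=sense();q0=s["joints"];print(s["time_s"],q0.round(2),(fk(q0)[0]-s["tcp_pos"]).round(4))
p=np.array([.596,-.07,0])-.12*xa+[0,0,.27]
q1,e=ik(p,orient(-8,8),q0);print(q1.round(2),e)
path(q0,q1,11)
E
python3 plan4.py
```

```text
2.65 [-33.89   0.95 -30.88 -80.27 -72.71 -99.13] [ 0.  0. -0.]
[ -45.91    0.24  -50.33 -120.95  -57.52 -123.37] 1.0808239606308055e-06
1 [-0.003, 0.006, 0.005, -0.067, -0.024, 0.092] | [0.432 0.029 0.28 ] [ 0.3  -0.21  0.49] [ 0.21 -0.17  0.36] 6.6 0.008
2 [-0.007, 0.012, 0.008, -0.134, -0.048, 0.184] | [0.44  0.027 0.281] [ 0.29 -0.21  0.48] [ 0.21 -0.16  0.35] 6.7 0.008
3 [-0.012, 0.018, 0.01, -0.203, -0.071, 0.277] | [0.447 0.024 0.282] [ 0.27 -0.21  0.47] [ 0.2  -0.15  0.34] 6.7 0.008
4 [-0.018, 0.024, 0.011, -0.272, -0.093, 0.371] | [0.454 0.018 0.283] [ 0.26 -0.21  0.46] [ 0.19 -0.14  0.34] 6.8 0.009
5 [-0.026, 0.029, 0.01, -0.343, -0.113, 0.465] | [0.46  0.011 0.283] [ 0.25 -0.21  0.45] [ 0.19 -0.12  0.33] 6.8 0.009
6 [-0.034, 0.034, 0.008, -0.414, -0.133, 0.559] | [0.466 0.003 0.283] [ 0.24 -0.21  0.44] [ 0.19 -0.11  0.33] 6.9 0.01
7 [-0.043, 0.039, 0.005, -0.487, -0.151, 0.654] | [ 0.47  -0.007  0.282] [ 0.23 -0.21  0.43] [ 0.18 -0.1   0.32] 6.9 0.011
8 [-0.053, 0.043, -0.0, -0.561, -0.169, 0.748] | [ 0.474 -0.017  0.28 ] [ 0.22 -0.2   0.42] [ 0.18 -0.09  0.32] 6.9 0.012
9 [-0.064, 0.045, -0.006, -0.636, -0.184, 0.842] | [ 0.476 -0.029  0.278] [ 0.21 -0.2   0.42] [ 0.18 -0.08  0.32] 7.0 0.012
10 [-0.075, 0.047, -0.013, -0.713, -0.198, 0.937] | [ 0.477 -0.042  0.274] [ 0.2  -0.2   0.41] [ 0.17 -0.07  0.31] 7.0 0.013
11 [-0.086, 0.047, -0.021, -0.792, -0.211, 1.03] | [ 0.477 -0.055  0.27 ] [ 0.19 -0.19  0.4 ] [ 0.17 -0.06  0.31] 7.0 0.014
```

{"op": "jog_arm", "data": {
  "moves": [
    [1,-0.003,0.006,0.005,-0.067,-0.024,0.092],
    [1,-0.007,0.012,0.008,-0.134,-0.048,0.184],
    [1,-0.012,0.018,0.01,-0.203,-0.071,0.277],
    [1,-0.018,0.024,0.011,-0.272,-0.093,0.371],
    [1,-0.026,0.029,0.01,-0.343,-0.113,0.465],
    [1,-0.034,0.034,0.008,-0.414,-0.133,0.559],
    [1,-0.043,0.039,0.005,-0.487,-0.151,0.654],
    [1,-0.053,0.043,0,-0.561,-0.169,0.748],
    [1,-0.064,0.045,-0.006,-0.636,-0.184,0.842],
    [1,-0.086,0.047,-0.021,-0.792,-0.211,1.03]
  ]
}}

```text
time_s: 3.48
tcp_pos: [0.4767, -0.0544, 0.2708]
ee_rot: [[0.119, 0.104, 0.987], [0.098, -0.991, 0.093], [0.988, 0.085, -0.128]]
wrist_force: [0.0, 0.0, 0.1]
gripper_width: 0.008
```

Run:
```python
from station import *
import cv2,pickle
c=capture("wrist"); cv2.imwrite("pics/wrist1.png",cv2.resize(c["frame"][:,:,::-1],None,fx=1.5,fy=1.5)); pickle.dump(c,open("w1.pkl","wb"))
s=sense();print(s["time_s"],s["joints"].round(2).tolist(),s["tcp_pos"],c["world_from_camera"].round(3).tolist())
```

```text
3.5333 [-47.03, 2.05, -48.14, -116.1, -60.6, -120.81] [ 0.47673428 -0.05688651  0.26886947] [[0.104, -0.374, 0.922, 0.325], [-0.991, -0.119, 0.064, -0.061], [0.086, -0.92, -0.383, 0.363], [0.0, 0.0, 0.0, 1.0]]
```

View pics/wrist1.png

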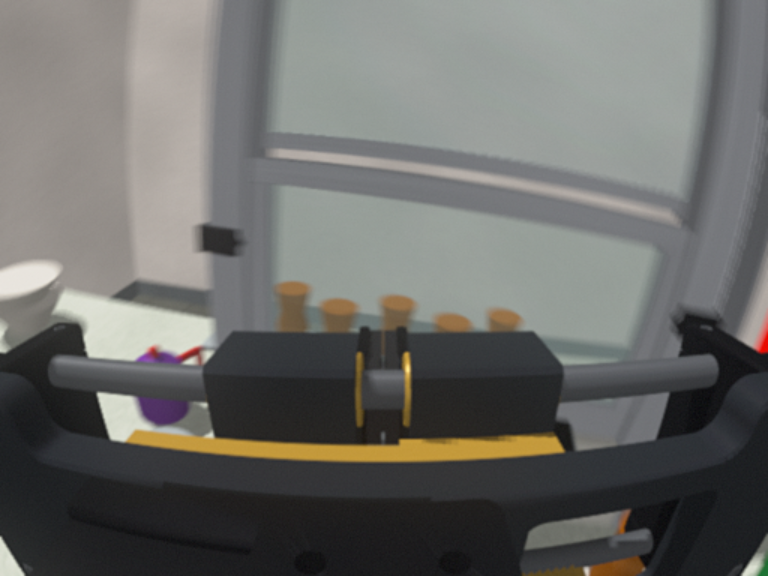

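```bash
cat > wr.py <<'E'
import pickle,numpy as np
def wray(c,u,v):
    f=192/np.tan(np.radians(c["fov_y"]/2)); dx,dy=u-c["cx"],v-c["cy"];r=np.hypot(dx,dy);th=r/f
    d=np.array([dx/r*np.sin(th),dy/r*np.sin(th),np.cos(th)]);T=c["world_from_camera"];return T[:3,3],T[:3,:3]@d
O=np.array([.672,-.098,0]);xa=np.array([.9926,-.1214,0]);ya=np.array([.1214,.9926,0])
def hat(p):return np.array([(p-O)@xa,(p-O)@ya,p[2]])
def onplane(c,u,v,xh):
    o,d=wray(c,u,v);t=(xh-(o-O)@xa)/(d@xa);return hat(o+t*d)
E
python3 - <<'E'
from wr import *
import cv2
c=pickle.load(open("w1.pkl","rb"))
for n,u,v,x in [("clip tl",198,226,-.033),("clip bl",198,252,-.033),("tip",243,242,-.033),("clipR",690,325,-.033),("sash top L",252,158,-.008),("fixedglass bottom bar L",262,140,-.008),("post L outer",215,200,-.025),("post R inner top",715,60,-.025)]:
    print(n,onplane(c,u/1.5,v/1.5,x).round(4))
fr=c["frame"][:,:,::-1]
a=cv2.resize(fr[130:190,110:190],None,fx=5,fy=5,interpolation=cv2.INTER_CUBIC);b=cv2.resize(fr[180:240,420:500],None,fx=5,fy=5,interpolation=cv2.INTER_CUBIC)
cv2.imwrite("pics/clips1.png",np.hstack([a,b]))
E
```

```text
clip tl [-0.033   0.2247  0.2557]
clip bl [-0.033   0.2262  0.2313]
tip [-0.033   0.1779  0.247 ]
clipR [-0.033  -0.1996  0.2394]
sash top L [-0.008   0.1835  0.3151]
fixedglass bottom bar L [-0.008   0.1742  0.3312]
post L outer [-0.025   0.2109  0.2788]
post R inner top [-0.025  -0.1742  0.4456]
```

View pics/clips1.png

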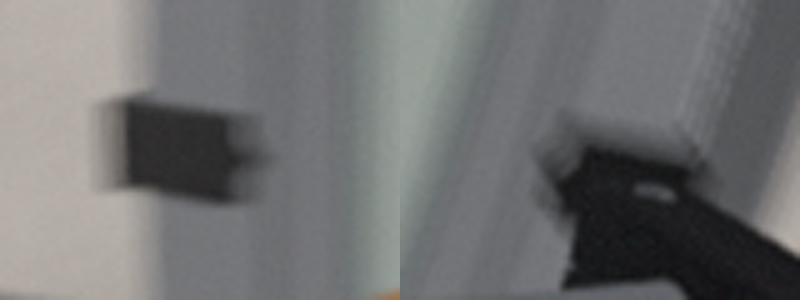

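```bash
cat > plan5.py <<'E'
from station import *
from plan3 import *
s=sense();q0=s["joints"];p0,R0=s["tcp_pos"],s["ee_rot"];print(s["time_s"],q0.round(2),p0.round(4),s["wrist_force"].round(2))
Rt=orient(-8,8);lip=np.array([.5915,-.087,0])
q=q0
for back,z in ((.1,.27),(.08,.2),(.08,.085),(.04,.085),(-.01,.085),(-.01,.11),(-.01,.245)):
    p=lip-back*xa+[0,0,z];q,e=ik(p,Rt,q);f=fk(q,None,True)
    print(back,z,q.round(0),round(e,4),f[3].round(2),f[4].round(2),rel(p0,R0,p,Rt).round(3))
E
python3 plan5.py
```

```text
3.5333 [ -47.03    2.05  -48.14 -116.1   -60.6  -120.81] [ 0.4767 -0.0569  0.2689] [-0.05  0.07 -1.82]
0.1 0.27 [ -46.    2.  -48. -120.  -58. -124.] 0.0 [ 0.2  -0.21  0.4 ] [ 0.19 -0.08  0.31] [ 0.001  0.019  0.014 -0.07  -0.01   0.09 ]
0.08 0.2 [ -48.   23.  -53. -129.  -73. -101.] 0.0 [ 0.22 -0.24  0.27] [ 0.21 -0.08  0.24] [-0.066  0.018  0.042 -0.07  -0.01   0.09 ]
0.08 0.085 [ -49.   56.  -56. -130.  -96.  -73.] 0.0 [ 0.2  -0.24  0.08] [ 0.21 -0.08  0.13] [-0.179  0.009  0.057 -0.07  -0.01   0.09 ]
0.04 0.085 [ -45.   51.  -51. -135.  -91.  -81.] 0.0 [ 0.25 -0.25  0.1 ] [ 0.25 -0.09  0.13] [-0.175  0.018  0.096 -0.07  -0.01   0.09 ]
-0.01 0.085 [ -40.   47.  -46. -139.  -84.  -88.] 0.0 [ 0.3  -0.25  0.12] [ 0.3  -0.09  0.13] [-0.169  0.029  0.145 -0.07  -0.01   0.09 ]
-0.01 0.11 [ -40.   42.  -46. -139.  -81.  -91.] 0.0 [ 0.3  -0.25  0.16] [ 0.3  -0.09  0.15] [-0.144  0.031  0.141 -0.07  -0.01   0.09 ]
-0.01 0.245 [ -38.   16.  -40. -132.  -57. -115.] 0.0 [ 0.31 -0.24  0.35] [ 0.3  -0.09  0.29] [-0.011  0.041  0.124 -0.07  -0.01   0.09 ]
```

```bash
sed -i 's/orient(-8,8)/orient(-13,8)/; s/for back,z in (.*):/for back,z in ((.08,.26),(.05,.2),(.045,.14),(.045,.083),(-.01,.083),(-.01,.11),(-.01,.245)):/' plan5.py; python3 plan5.py
```

```text
3.5333 [ -47.03    2.05  -48.14 -116.1   -60.6  -120.81] [ 0.4767 -0.0569  0.2689] [-0.05  0.07 -1.82]
0.08 0.26 [ -41.    1.  -43. -119.  -47. -130.] 0.0 [ 0.24 -0.2   0.43] [ 0.21 -0.08  0.33] [-0.006  0.023  0.034 -0.066 -0.098  0.093]
0.05 0.2 [ -42.   17.  -47. -129.  -59. -111.] 0.0 [ 0.26 -0.24  0.32] [ 0.24 -0.09  0.27] [-0.062  0.025  0.071 -0.066 -0.098  0.093]
0.045 0.14 [ -44.   31.  -50. -133.  -71.  -96.] 0.0 [ 0.25 -0.25  0.23] [ 0.25 -0.09  0.21] [-0.121  0.021  0.084 -0.066 -0.098  0.093]
0.045 0.083 [ -45.   46.  -52. -135.  -82.  -85.] 0.0 [ 0.25 -0.25  0.14] [ 0.25 -0.09  0.15] [-0.177  0.017  0.092 -0.066 -0.098  0.093]
-0.01 0.083 [ -40.   42.  -45. -139.  -75.  -92.] 0.0 [ 0.31 -0.25  0.16] [ 0.3  -0.09  0.15] [-0.171  0.029  0.145 -0.066 -0.098  0.093]
-0.01 0.11 [ -39.   37.  -45. -138.  -71.  -95.] 0.0 [ 0.31 -0.25  0.19] [ 0.3  -0.09  0.18] [-0.144  0.031  0.141 -0.066 -0.098  0.093]
-0.01 0.245 [ -35.   12.  -36. -127.  -46. -123.] 0.0 [ 0.32 -0.23  0.4 ] [ 0.3  -0.09  0.31] [-0.011  0.041  0.124 -0.066 -0.098  0.093]
```

{"op": "jog_arm", "data": {
  "moves": [
    [1,-0.003,0.012,0.017,-0.033,-0.049,0.046],
    [1,-0.006,0.023,0.034,-0.066,-0.098,0.093],
    [1,-0.034,0.024,0.052,-0.066,-0.098,0.093],
    [1,-0.062,0.025,0.071,-0.066,-0.098,0.093],
    [1,-0.09,0.023,0.078,-0.066,-0.098,0.093],
    [1,-0.121,0.021,0.084,-0.066,-0.098,0.093],
    [1,-0.15,0.019,0.088,-0.066,-0.098,0.093],
    [1,-0.177,0.017,0.092,-0.066,-0.098,0.093],
    [1,-0.177,0.017,0.092,-0.066,-0.098,0.093],
    [1,-0.177,0.017,0.092,-0.066,-0.098,0.093]
  ]
}}

```text
time_s: 4.37
tcp_pos: [0.5487, -0.0808, 0.0813]
ee_rot: [[0.228, 0.027, 0.973], [0.008, -1.0, 0.026], [0.974, 0.002, -0.228]]
wrist_force: [-0.1, 0.1, 1.4]
gripper_width: 0.004
```

```bash
cat > snap.py <<'E'
from station import *
import cv2,pickle,sys
n=sys.argv[1]
for k in ("scene","top","wrist"):
    c=capture(k); pickle.dump(c,open(f"{k}{n}.pkl","wb")); cv2.imwrite(f"pics/{k}{n}.png",cv2.resize(c["frame"][:,:,::-1],None,fx=1.5,fy=1.5))
s=sense();print(s["time_s"],s["joints"].round(2).tolist(),s["tcp_pos"],s["wrist_force"].round(2))
E
python3 snap.py 2; python3 plan5.py
```

```text
4.5167 [-44.58, 44.42, -51.38, -134.83, -81.61, -84.93] [ 0.5492289  -0.08121219  0.08984439] [ 0.16 -0.3   0.66]
4.5167 [ -44.58   44.42  -51.38 -134.83  -81.61  -84.93] [ 0.5492 -0.0812  0.0898] [ 0.16 -0.3   0.66]
0.08 0.26 [ -41.    1.  -43. -119.  -47. -130.] 0.0 [ 0.24 -0.2   0.43] [ 0.21 -0.08  0.33] [ 0.158 -0.002 -0.073 -0.005 -0.01   0.016]
0.05 0.2 [ -42.   17.  -47. -129.  -59. -111.] 0.0 [ 0.26 -0.24  0.32] [ 0.24 -0.09  0.27] [ 0.106  0.001 -0.031 -0.005 -0.01   0.016]
0.045 0.14 [ -44.   31.  -50. -133.  -71.  -96.] 0.0 [ 0.25 -0.25  0.23] [ 0.25 -0.09  0.21] [ 0.048  0.001 -0.013 -0.005 -0.01   0.016]
0.045 0.083 [ -45.   46.  -52. -135.  -82.  -85.] 0.0 [ 0.25 -0.25  0.14] [ 0.25 -0.09  0.15] [-0.007  0.    -0.001 -0.005 -0.01   0.016]
-0.01 0.083 [ -40.   42.  -45. -139.  -75.  -92.] 0.0 [ 0.31 -0.25  0.16] [ 0.3  -0.09  0.15] [ 0.004  0.008  0.052 -0.005 -0.01   0.016]
-0.01 0.11 [ -39.   37.  -45. -138.  -71.  -95.] 0.0 [ 0.31 -0.25  0.19] [ 0.3  -0.09  0.18] [ 0.031  0.009  0.046 -0.005 -0.01   0.016]
-0.01 0.245 [ -35.   12.  -36. -127.  -46. -123.] 0.0 [ 0.32 -0.23  0.4 ] [ 0.3  -0.09  0.31] [ 0.163  0.011  0.017 -0.005 -0.01   0.016]
```

View pics/wrist2.png

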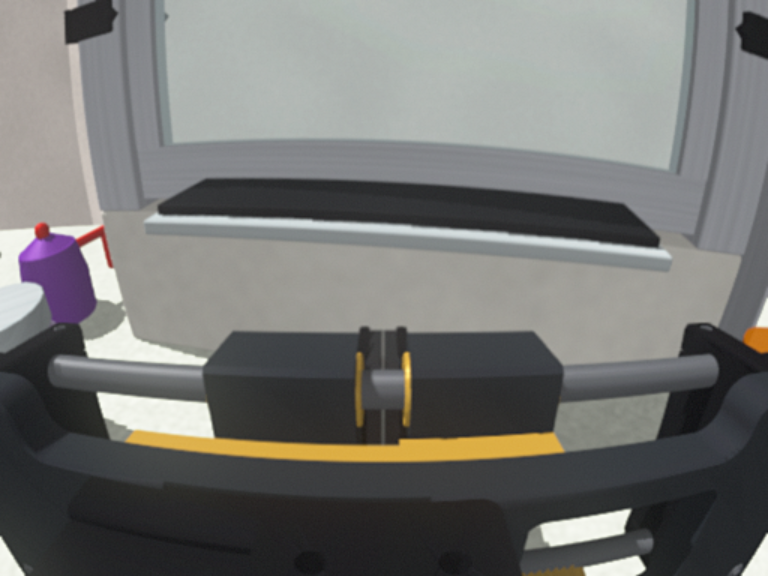

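View pics/top2.png

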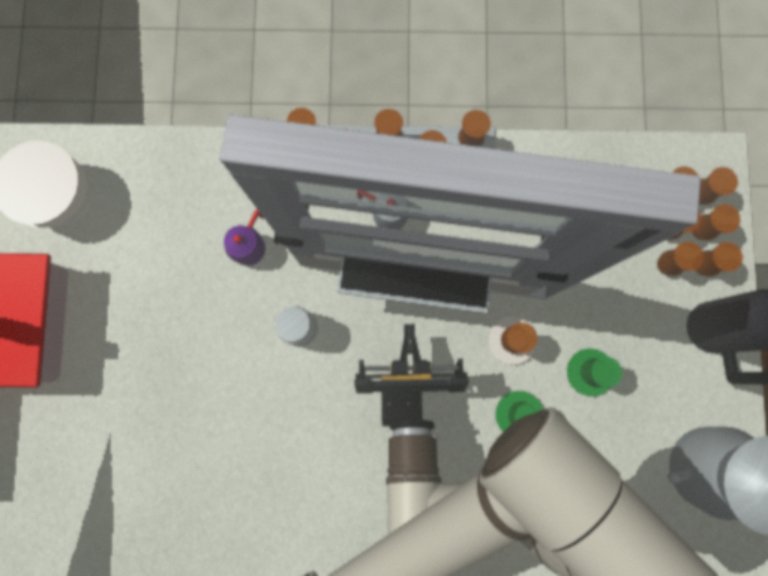

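View pics/scene2.png

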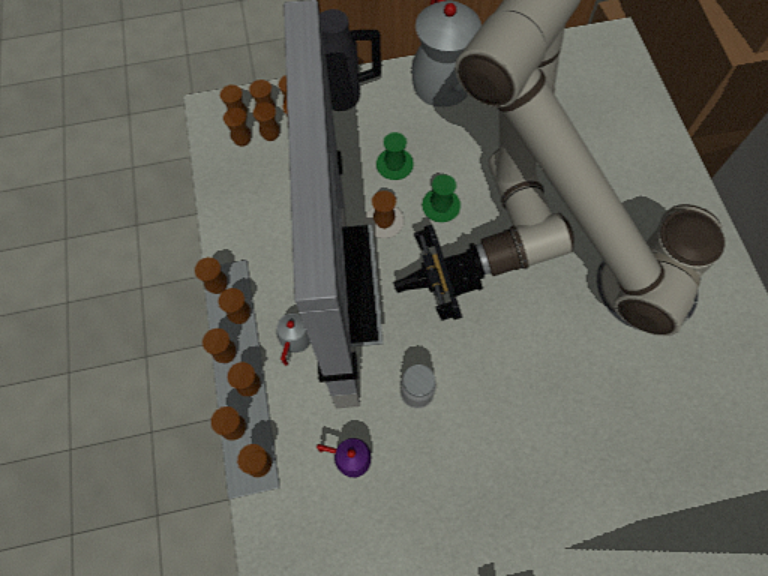

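Run:
```python
from wr import *
import cv2
c=pickle.load(open("wrist2.pkl","rb"));fr=c["frame"][:,:,::-1]
pts=[("tipL",117,15,-.033),("tipR",738,32,-.033),("lip lower L",147,233,-.087),("lip lower R",669,270,-.087),("lip upper L",147,217,-.087),("lip up R",669,253,-.087),("plinth top L",103,210,-.025),("plinth top R",742,255,-.025)]
for n,u,v,x in pts: print(n,onplane(c,(u+.5)/1.5-.5,(v+.5)/1.5-.5,x).round(4))
a=cv2.resize(fr[0:50,30:110],None,fx=5,fy=5,interpolation=cv2.INTER_CUBIC);b=cv2.resize(fr[0:50,432:512],None,fx=5,fy=5,interpolation=cv2.INTER_CUBIC)
l=cv2.resize(fr[120:170,80:160],None,fx=5,fy=5,interpolation=cv2.INTER_CUBIC);r=cv2.resize(fr[140:190,400:480],None,fx=5,fy=5,interpolation=cv2.INTER_CUBIC)
cv2.imwrite("pics/clips2.png",np.vstack([np.hstack([a,b]),np.hstack([l,r])]))
```

```text
tipL [-0.033   0.1842  0.2434]
tipR [-0.033  -0.1777  0.2437]
lip lower L [-0.087   0.1335  0.1184]
lip lower R [-0.087  -0.1257  0.1188]
lip upper L [-0.087   0.1314  0.1274]
lip up R [-0.087  -0.1231  0.1272]
plinth top L [-0.025   0.2257  0.1095]
plinth top R [-0.025  -0.2193  0.1093]
```

View pics/clips2.png

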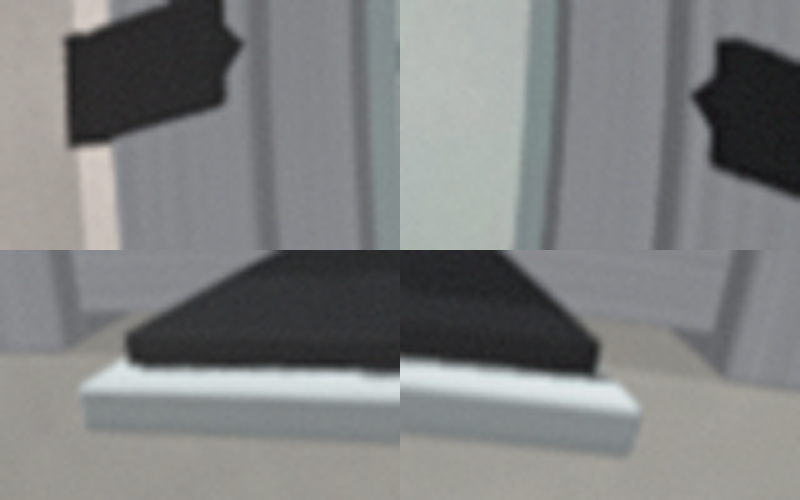

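{"op": "jog_arm", "data": {
  "moves": [
    [1,0.002,0.0014,0.009,0,0,0],
    [1,0.004,0.0028,0.018,0,0,0],
    [1,0.006,0.0042,0.027,0,0,0],
    [1,0.008,0.0056,0.035,0,0,0],
    [1,0.0095,0.0065,0.041,0,0,0],
    [1,0.0108,0.007,0.046,0,0,0],
    [1,0.0108,0.007,0.046,0,0,0],
    [1,0.0108,0.007,0.046,0,0,0],
    [1,0.0108,0.007,0.046,0,0,0],
    [1,0.0108,0.007,0.046,0,0,0]
  ]
}}

```text
time_s: 5.35
tcp_pos: [0.5958, -0.0868, 0.0852]
ee_rot: [[0.223, 0.026, 0.975], [0.013, -1.0, 0.023], [0.975, 0.008, -0.223]]
wrist_force: [0.7, -1.2, 0.1]
gripper_width: 0.003
```

```bash
python3 snap.py 3
python3 - <<'E'
import cv2
t=cv2.imread("pics/top3.png");cv2.imwrite("pics/top3c.png",cv2.resize(t[200:420,300:600],None,fx=2.6,fy=2.6))
E
```

```text
5.5 [-40.05, 42.23, -45.76, -138.27, -75.64, -90.9] [ 0.59602236 -0.08703659  0.08539724] [ 0.1  -0.68  0.2 ]
```

View pics/wrist3.png

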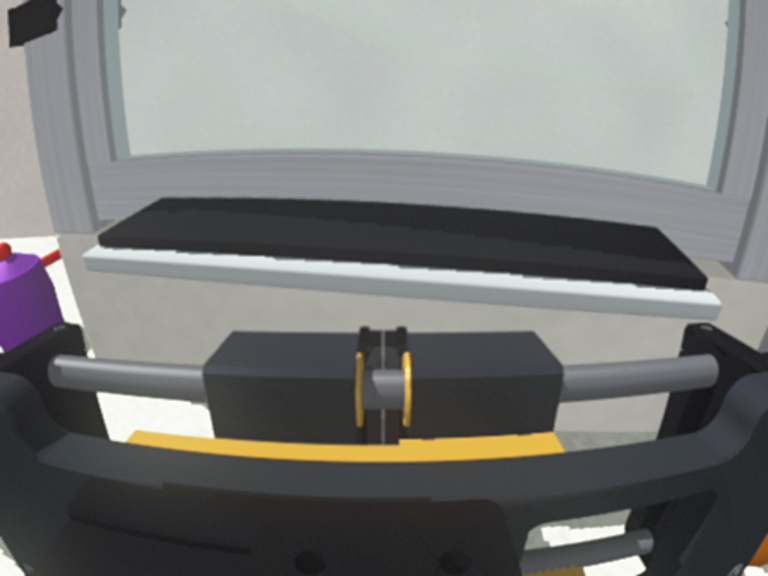

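View pics/top3c.png

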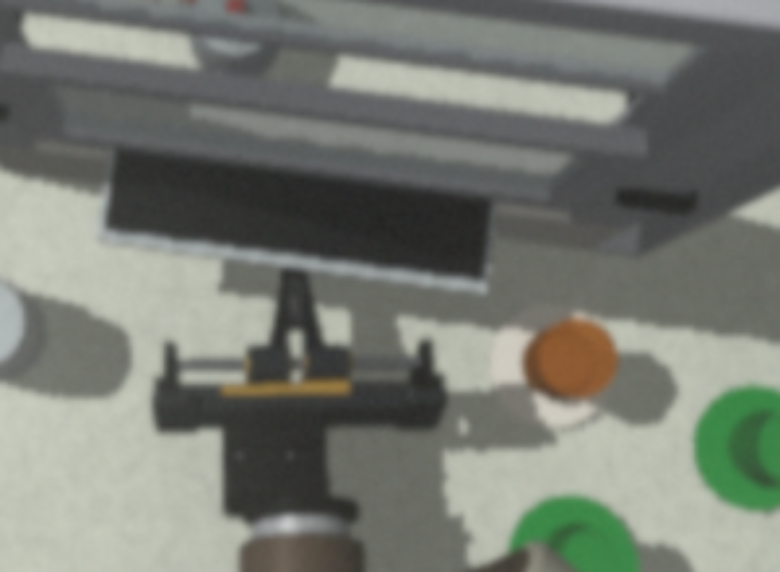

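Run:
```python
from wr import *
for f,pl in (("wrist2.pkl",[(147,233),(669,270)]),("wrist3.pkl",[(86,268),(718,317)])):
    c=pickle.load(open(f,"rb"))
    for x in (-.095,-.09,-.085,-.08,-.075):
        a,b=[onplane(c,(u+.5)/1.5-.5,(v+.5)/1.5-.5,x) for u,v in pl]
        print(f,x,"len",np.linalg.norm(a-b).round(4),"z",a[2].round(4),b[2].round(4))
T=pickle.load(open("top3.pkl","rb"));W=np.linalg.inv(T["world_from_camera"]);F=192/np.tan(np.radians(T["fov_y"]/2))
def pr(p):
    q=W@np.r_[p,1];u=F*q[0]/q[2]+T["cx"];v=F*q[1]/q[2]+T["cy"];U,V=(u+.5)*1.5-.5,(v+.5)*1.5-.5;return round((U-300)*2.6),round((V-200)*2.6)
for dx in(-.005,0,.005):
    print(dx,"lip front top at y-.087",pr([.5876+dx,-.085,.127]),pr([.5876+dx,-.085,.119]))
print("tip",pr([.596,-.087,.0854]),pr([.596,-.087,.095]),"10mm back",pr([.586,-.087,.0875]))
```

```text
wrist2.pkl -0.095 len 0.2476 z 0.1218 0.1222
wrist2.pkl -0.09 len 0.2548 z 0.1197 0.1201
wrist2.pkl -0.085 len 0.2621 z 0.1176 0.118
wrist2.pkl -0.08 len 0.2694 z 0.1155 0.1159
wrist2.pkl -0.075 len 0.2766 z 0.1133 0.1138
wrist3.pkl -0.095 len 0.2448 z 0.1228 0.123
wrist3.pkl -0.09 len 0.2548 z 0.12 0.1202
wrist3.pkl -0.085 len 0.2648 z 0.1172 0.1175
wrist3.pkl -0.08 len 0.2748 z 0.1144 0.1147
wrist3.pkl -0.075 len 0.2848 z 0.1116 0.1119
-0.005 lip front top at y-.087 (293, 274) (292, 275)
0 lip front top at y-.087 (293, 266) (292, 268)
0.005 lip front top at y-.087 (293, 259) (292, 260)
tip (293, 262) (294, 260) 10mm back (293, 276)
```

{"op": "jog_arm", "data": {
  "moves": [
    [1,0.008,0,0.0,0,0,0],
    [1,0.016,0,-0.002,0,0,0],
    [1,0.024,0,-0.0035,0,0,0],
    [1,0.032,0.0005,-0.005,0,0,0],
    [1,0.04,0.0005,-0.007,0,0,0],
    [1,0.048,0.0005,-0.009,0,0,0],
    [1,0.056,0.0005,-0.011,0,0,0],
    [1,0.064,0.0005,-0.0127,0,0,0],
    [1,0.07,0.0005,-0.014,0,0,0],
    [1,0.073,0.0006,-0.0147,0,0,0]
  ]
}}

```text
time_s: 6.33
tcp_pos: [0.5975, -0.0868, 0.1601]
ee_rot: [[0.223, 0.026, 0.974], [0.014, -1.0, 0.023], [0.975, 0.009, -0.224]]
wrist_force: [-2.0, -1.6, -3.5]
gripper_width: 0.008
```

```bash
python3 snap.py 4
```

```text
6.4833 [-38.61, 27.1, -43.34, -135.15, -62.72, -103.48] [ 0.59792473 -0.08670438  0.16058271] [-1.    0.97 -0.06]
```

View pics/wrist4.png

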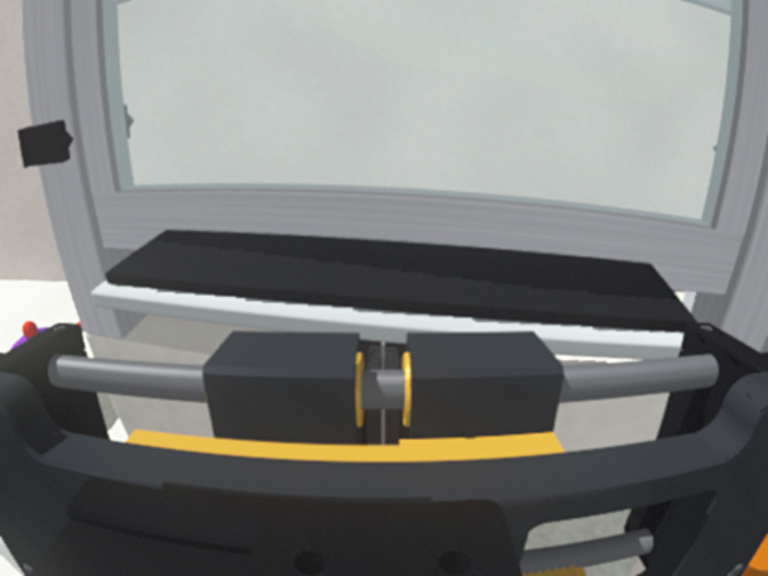

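View pics/scene4.png

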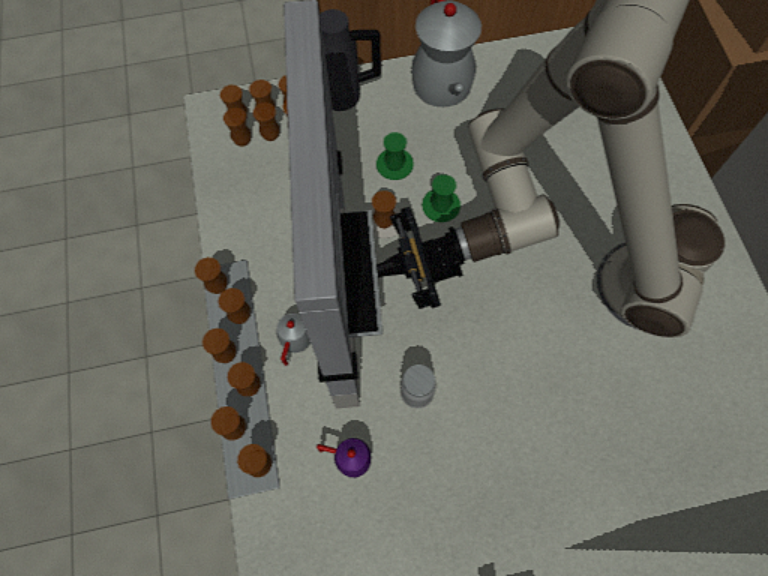

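Run:
```python
from wr import *
import cv2
c=pickle.load(open("wrist4.pkl","rb"))
for n,u,v,x in [("lowL",94,303,-.087),("lowR",679,354,-.087),("tipL",73,138,-.036),("upL",93,288,-.087)]:
    print(n,onplane(c,(u+.5)/1.5-.5,(v+.5)/1.5-.5,x).round(4))
fr=c["frame"][:,:,::-1]
a=cv2.resize(fr[70:120,0:80],None,fx=5,fy=5,interpolation=cv2.INTER_CUBIC);b=cv2.resize(fr[180:230,50:130],None,fx=5,fy=5,interpolation=cv2.INTER_CUBIC);r=cv2.resize(fr[200:250,400:480],None,fx=5,fy=5,interpolation=cv2.INTER_CUBIC)
cv2.imwrite("pics/c4.png",np.hstack([a,b,r])[:, :1200])
```

```text
lowL [-0.087   0.1347  0.1766]
lowR [-0.087  -0.1125  0.1777]
tipL [-0.036   0.1793  0.2454]
upL [-0.087   0.1322  0.1846]
```

View pics/c4.png

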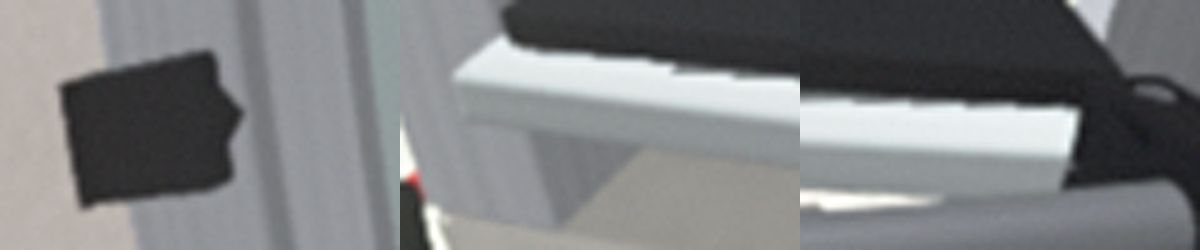

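{"op": "jog_arm", "data": {
  "moves": [
    [1,0.007,0,-0.0016,0,0,0],
    [1,0.014,0,-0.0032,0,0,0],
    [1,0.021,0,-0.0048,0,0,0],
    [1,0.028,0,-0.0064,0,0,0],
    [1,0.035,0,-0.008,0,0,0],
    [1,0.042,0,-0.0096,0,0,0],
    [1,0.049,0.0005,-0.0112,0,0,0],
    [1,0.055,0.0005,-0.0126,0,0,0],
    [1,0.0595,0.0005,-0.0136,0,0,0],
    [1,0.0624,0.0005,-0.0143,0,0,0]
  ]
}}

```text
time_s: 7.32
tcp_pos: [0.5978, -0.0866, 0.2252]
ee_rot: [[0.221, 0.026, 0.975], [0.015, -1.0, 0.023], [0.975, 0.01, -0.221]]
wrist_force: [-1.5, -0.9, -3.7]
gripper_width: 0.001
```

```bash
python3 snap.py 5
```

```text
7.4667 [-36.35, 15.13, -38.73, -129.58, -50.82, -117.21] [ 0.59828453 -0.08658017  0.22552444] [-0.37 -0.21 -0.74]
```

View pics/wrist5.png

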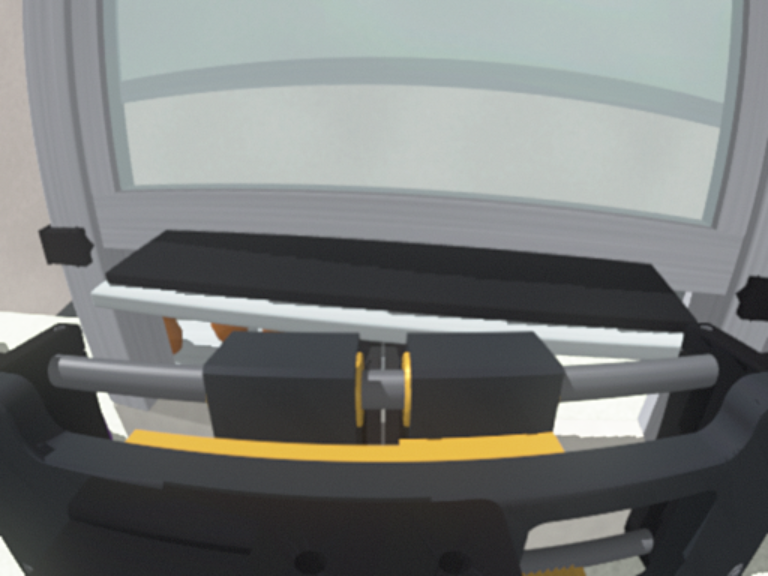

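Run:
```python
from wr import *
import cv2
c=pickle.load(open("wrist5.pkl","rb"))
for n,u,v,x in [("lowL",94,303,-.086),("lowR",680,354,-.086),("tipL",94,246,-.036),("tipR",738,297,-.036)]:
    print(n,onplane(c,(u+.5)/1.5-.5,(v+.5)/1.5-.5,x).round(4))
fr=c["frame"][:,:,::-1]
a=cv2.resize(fr[140:215,20:120],None,fx=4,fy=4,interpolation=cv2.INTER_CUBIC);r=cv2.resize(fr[175:250,412:512],None,fx=4,fy=4,interpolation=cv2.INTER_CUBIC)
cv2.imwrite("pics/c5.png",np.hstack([a,r]))
```

```text
lowL [-0.086   0.1358  0.241 ]
lowR [-0.086  -0.1133  0.2423]
tipL [-0.036   0.1795  0.2461]
tipR [-0.036  -0.1751  0.2446]
```

View pics/c5.png

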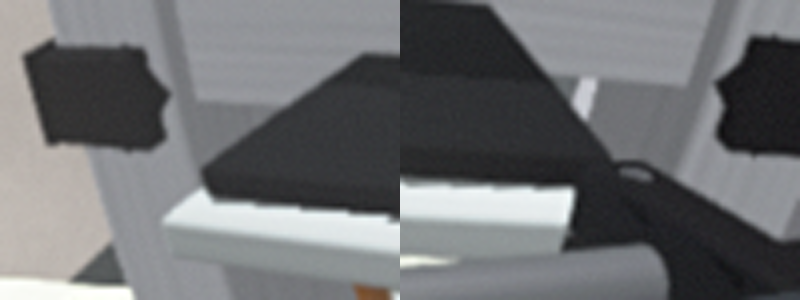

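{"op": "jog_arm", "data": {
  "moves": [
    [1,0.001,0,-0.0002,0,0,0],
    [1,0.002,0,-0.0004,0,0,0],
    [1,0.003,0,-0.0007,0,0,0],
    [1,0.003,0,-0.0007,0,0,0],
    [1,0.003,0,-0.0007,0,0,0],
    [1,0.0,0,0,0,0,0],
    [1,-0.004,0,0.001,0,0,0],
    [1,-0.008,0,0.002,0,0,0],
    [1,-0.013,0,0.003,0,0,0],
    [1,-0.018,0,0.004,0,0,0]
  ]
}}

```text
time_s: 8.3
tcp_pos: [0.5981, -0.0872, 0.2056]
ee_rot: [[0.221, 0.026, 0.975], [0.014, -1.0, 0.023], [0.975, 0.009, -0.221]]
wrist_force: [0.3, -0.0, 0.5]
gripper_width: 0.005
```

{"op": "jog_arm", "data": {
  "moves": [
    [1,-0.002,-0.001,-0.008,0,0,0],
    [1,-0.004,-0.002,-0.018,0,0,0],
    [1,-0.006,-0.003,-0.028,0,0,0],
    [1,-0.009,-0.005,-0.038,0,0,0],
    [1,-0.011,-0.006,-0.048,0,0,0],
    [1,-0.013,-0.008,-0.058,0,0,0],
    [1,-0.016,-0.009,-0.068,0,0,0],
    [1,-0.016,-0.009,-0.068,0,0,0],
    [1,-0.016,-0.009,-0.068,0,0,0],
    [1,-0.016,-0.009,-0.068,0,0,0]
  ]
}}

```text
time_s: 9.13
tcp_pos: [0.5282, -0.0803, 0.2056]
ee_rot: [[0.221, 0.025, 0.975], [0.015, -1.0, 0.022], [0.975, 0.009, -0.221]]
wrist_force: [0.3, 0.9, 0.2]
gripper_width: 0.004
```

```bash
python3 snap.py 6
```

```text
9.2833 [-43.56, 14.88, -47.55, -126.49, -58.96, -111.9] [ 0.52829281 -0.07998806  0.20537552] [-0.08 -0.19  0.46]
```

View pics/wrist6.png

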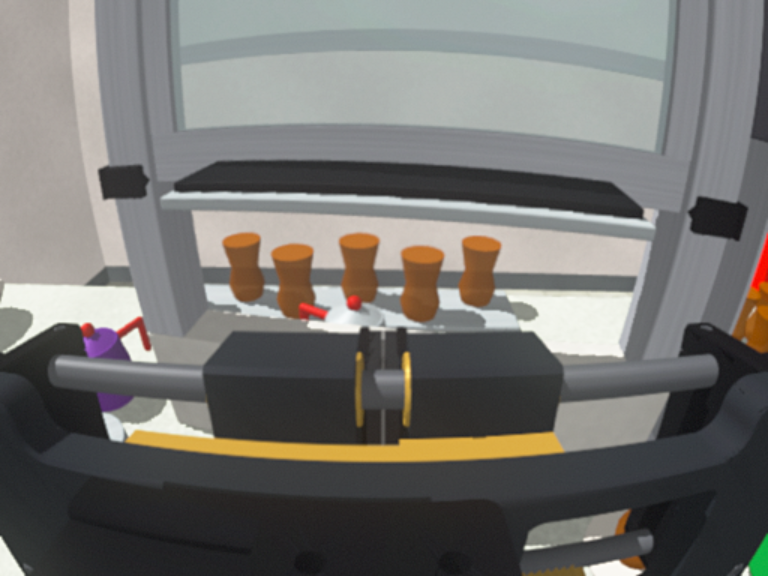

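View pics/top6.png

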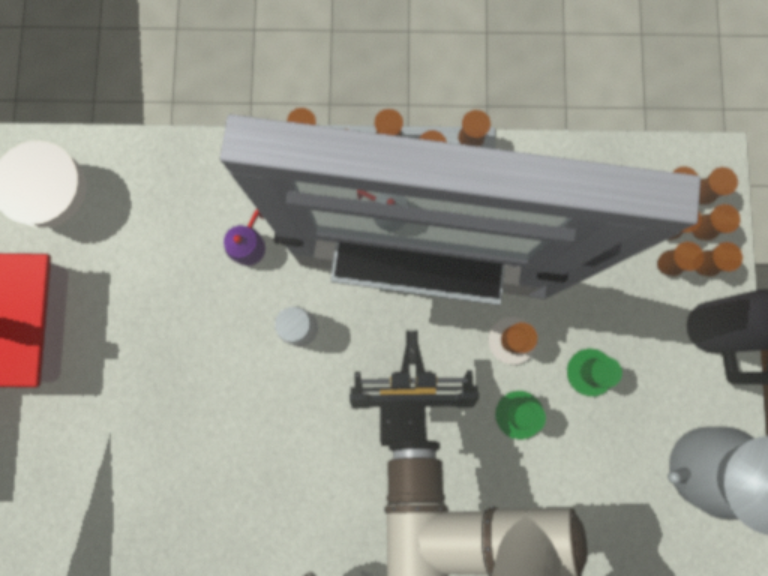

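Run:
```python
from wr import *
import cv2
c=pickle.load(open("wrist6.pkl","rb"));fr=c["frame"][:,:,::-1]
a=cv2.resize(fr[100:150,60:140],None,fx=5,fy=5,interpolation=cv2.INTER_CUBIC);r=cv2.resize(fr[120:170,420:500],None,fx=5,fy=5,interpolation=cv2.INTER_CUBIC)
cv2.imwrite("pics/c6.png",np.hstack([a,r]))
for n,u,v,x in [("lowL",162,207,-.086),("lowR",652,236,-.086),("tipL",149,183,-.036),("tipR",687,215,-.036)]:
    print(n,onplane(c,(u+.5)/1.5-.5,(v+.5)/1.5-.5,x).round(4))
```

```text
lowL [-0.086   0.1351  0.2429]
lowR [-0.086  -0.1251  0.2437]
tipL [-0.036   0.1819  0.2435]
tipR [-0.036  -0.1739  0.2436]
```

View pics/c6.png

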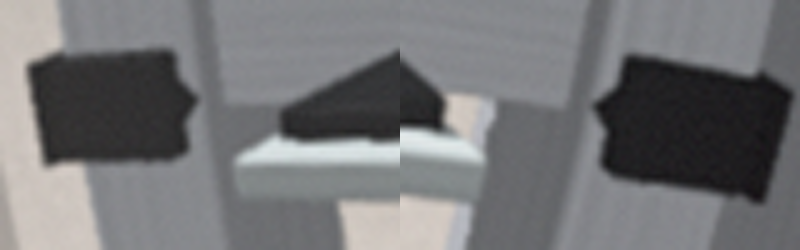

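Run:
```python
from station import *
s=sense();print(s["time_s"],abs(s["joint_velocities"]).max(),s["wrist_force"]);print(finish_job())
```

```text
9.2833 0.18844260104671087 [-0.08226106 -0.18998998  0.46448623]
the job is handed in; nothing more can be done
None
```

I pushed the window up with shut fingertips about 10 mm under its lip. I stopped it level with the clip points, lowered the fingers off and backed about 60 mm clear, then handed the job in at 9.3 s.

- **Height:** in the last wrist picture the lip's lower edge measures about 243 mm and the clip points about 244–245 mm. The window is therefore 1–2 mm low, well within the 8 mm allowed. My readings of the clip points across the pictures ranged from 243 to 247 mm. I took no second picture to confirm the window stood still after I backed off.
- **Push:** the wrist force while raising it was a few newtons. The fingers stayed shut beneath the lip and never reached the black strip on top.
- **Other items:** in the last pictures the tea glass and sugar jar look unmoved, judged by eye. The milk pot's knob and lid look upright behind the hatch. The green and purple look-alikes were not touched.

No check failed, but handing in returned no verdict.

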